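Set the reader stand's sliding leg to its mark and clamp it

ROBOT

A 7-joint arm with a two-finger parallel gripper is mounted at the origin on a cart in front of the work surface, level with it; the furniture and walls round the work are solid. World frame = base frame: x ahead of the robot, y to its left, z up, the work surface at z = 0. Lengths are in mm, angles in rad, forces in N, time in s.
With the tool pointing down it reaches from about 425 to 875 mm from the base axis. Payload 8.4 kg.
Tool frame: the origin (TCP) lies on the centre line of the jaws, within the pads' length; the fingertips stand 22 mm ahead of it and the grasp point (between the pads) lies 3 mm ahead of it (tip_reach is the distance from the TCP to the fingertips, in mm); z points along the fingers, y is the line along which they close (so a half turn about z gives the same grasp; the last joint's range is limited). The gripper opens to 87 mm and grips with 3 to 60 N. Pads are 19 mm wide; open, the fingers measure 117 mm over their backs; the gripper's body (75 mm by 190 mm) begins 51 mm behind the grasp point.
Start: joints at [1.107, 0.333, 0.04, 1.465, -0.013, 1.343, -0.059], TCP at [231.872, -607.207, 244.546] pointing down, gripper open.
Joint ranges: [-2.58, 2.58], [-0.38, 2.09], [-1.3, 1.39], [0.25, 2.4], [-1.5, 4.64], [0.08, 2.09], [-2.65, 2.65]. Speed limits (rad/s): [2.22, 2.22, 2.79, 2.79, 3.14, 3.14, 3.14].

INTERFACE

Orientations are given as a unit quaternion [x, y, z, w].
In Python, from station import reach, line_to, set_joints, open_jaws, gripper_close, hold, solve_ik, get_state, grab_frame, PlanningError, close_job, tip_reach gives the robot as it stands. Calls block until the motion is done:
- reach(position, orientation): joint-space move of the TCP to a pose.
- line_to(position, orientation=None, speed=150, guard=None): straight line of the TCP; orientation=None keeps the orientation; speed is the mean speed in mm/s. With guard (N) it stops when the force on the tool has changed by that much, and returns True; else False.
- set_joints(angles): joint-space move.
- open_jaws() and gripper_close(grasp_force=None): open the fingers fully, or close them until they stop; grasp_force is the grip in N (None keeps the last).
- hold(seconds).
- solve_ik(position, orientation): joint angles nearest the present ones, or None.
- get_state(): the state.
- grab_frame(name): name is "scene" or "top" or "wrist"; returns a dict with "pixels" (384x512x3 uint8, blue, green, red), "camera_matrix" (3x3 intrinsics, pixels), "k1" (the pictures are not rectified: a ray, as slopes to the right and down, at radius r is drawn at 1 + k1 r^2 times it, then the intrinsics apply), "camera_from_world" (4x4, takes a point from world to camera coordinates). Camera axes: x right, y up, looking along -z (the intrinsics and any distortion apply to the point x, -y, -z); pixel columns grow to the right and rows downward; lengths in mm; the calibration is good to about 2 mm. A picture is of the moment at which its call begins. There is no depth.
A pose or a line that the arm cannot do raises PlanningError and nothing moves.
- close_job(): hands the job in; it is judged then, once.
The state is a dict: "time": time; "joint_positions": joint angles; "joint_vel": joint speeds; "effort": joint torques, N m; "tool_pos": TCP position; "ee_rot": TCP orientation; "wrist_force": force on the tool from outside, world axes, zero at the start; "moment": the same for the moment, N m; "opening": opening from 0.0 (shut) to 1.0 (fully open); "gripper_force": force on a finger pad.
Only numpy, scipy, OpenCV 4.12 (cv2) and the standard library are available. Lean on these libraries where they do the work, as an engineer would, in place of code of your own. Each camera call takes 0.05 s, during which the arm holds its last target. There are 200 camera calls.

TASK

Get the bench stand ready for its reader head: push its sprung front leg in until the end of the leg nearest the mast just meets the red band on the bar, and hold it there by the finger saddle while you squeeze the blue cam lever fully closed against the leg with the same grip. Finish like that, still gripping the leg by its saddle with the closed lever under the other finger; leave the black reader, the notebook and the small brown bottle alone.

Things in the scene. Friction and masses are not known exactly. Their poses are not given: they have to be found in the camera images.
- stand: white bench stand, fixed: round hub (90 mm across, 50 mm high), bare upright mast (20 mm thick, top 278 mm up), two short fixed feet (reach 123 mm from the mast axis). Origin on the worktop under the mast, z up, x along the front leg (outboard). A steel bar (14 mm wide, 16 high, axis 30 mm above the worktop) runs along x from the hub to 205 mm from the mast axis.
- leg: sliding front leg: square aluminium tube 22 mm wide, 24 high (black collar 32 high), 152 long, rubber foot. Slides on the bar along the stand's x only, inboard end 60 to 165 mm from the mast axis. Unlocked, a spring drives it outboard (4 to 5 N) to its outer stop, where it starts. Origin on the bar axis, 30 mm up, in the inboard end face; x outboard, y to the saddle side, z up.
- leg_end (a point): centre of the leg's inboard end (the leg's origin); this end must meet the red band. With the lever closed a brake shoe clamps the leg on the bar (slips at about 20 N).
- mark (a point): centre of the outboard edge of the red band, a 4 mm wide band on the bar; on the bar axis, 30 mm above the worktop, 70 to 120 mm from the mast axis. It does not move.
- saddle: finger saddle on the leg's +y side: flat rubber face 12.5 mm from the leg axis with a black rib at each end (34 mm clear between them, 7 mm proud, 26 mm high), so a finger between the ribs can push the leg along. Origin in the middle of the face, 58 mm outboard of the leg's inboard end, 30 mm up; axes as the leg's. It moves with the leg and does not give way sideways.
- cam_lever: blue lever on the leg's -y side, turning level about a vertical pin. Origin on the pin: 16 mm outboard of the leg's inboard end, 17 mm off the axis, 30 mm up; x points to its tip (57 mm long, 21 high, 5.5 thick). Closed (end stop): parallel to the leg, outer face 20 to 22 mm from the leg axis. Starts 0.55 to 0.66 rad open, tip away from the leg; stays where left.
- lever_tip (a point): on the lever's outer face, 52 mm from the pin, where a finger presses, opposite the saddle. It starts to move at about 5 to 6 N and closes at 6 to 9 N. From saddle face to lever it is about 62 to 68 mm open and 34 mm closed, so the middle of the grip shifts some 15 mm toward the leg as it shuts.
- reader: black oval reader head lying flat, 108x66x20 mm; origin under its centre. Leave alone.
- logbook: black notebook, 148x110x16 mm; origin under its centre. Leave alone.
- oil_bottle: small brown bottle with black cap, 34 mm across, 78 mm high; origin under its centre. Leave alone.

How it is judged:
By the outcome, as a careful person would: the job done as asked, in the order asked, and still so for the second after the job is handed in, while the arm keeps its last pose, push and grip.
It also fails if it takes over 42 s, if anything falls off the work surface, if the arm or the gripper's body presses on something with over 40 N, if the wrist force passes 120 N, or if a joint passes its speed limit or range.

## Working session

There is one attempt and no reset: what is moved stays moved. The work goes in short steps, each a Python script; the robot and the scene stay as the last script left them, time stands still between calls to the robot, and variables do not carry over. Pictures are saved under pics/ and viewed, at most 10 in all, crops included, and the job is handed in when it is done.

```bash
ls; mkdir -p pics; cat > h.py <<'E'
import numpy as np, cv2
from station import *
def ray(f,u,v):
    K=np.array(f["camera_matrix"],float);M=np.array(f["camera_from_world"],float)
    d=cv2.undistortPoints(np.array([[[u,v]]],float),K,np.array([f["k1"],0,0,0.]))[0,0]
    return -M[:3,:3].T@M[:3,3], M[:3,:3].T@np.array([d[0],-d[1],-1])
def onplane(f,u,v,z):
    o,d=ray(f,u,v); return o+d*(z-o[2])/d[2]
def proj(f,P):
    K=np.array(f["camera_matrix"],float);M=np.array(f["camera_from_world"],float)
    p=M[:3,:3]@np.array(P,float)+M[:3,3]; x,y=p[0]/-p[2],-p[1]/-p[2]; k=1+f["k1"]*(x*x+y*y)
    return K[0,0]*x*k+K[0,2],K[1,1]*y*k+K[1,2]
E
python3 - <<'E'
from h import *
import pickle
F={n:grab_frame(n) for n in("scene","top")}
pickle.dump(F,open("f0.pkl","wb"))
for n in F: cv2.imwrite(f"pics/{n}0.png",cv2.resize(F[n]["pixels"],(768,576),interpolation=cv2.INTER_CUBIC))
s=get_state();print(s["time"],s["tool_pos"],s["ee_rot"],tip_reach)
E
```

```text
pics
0.1 [ 231.72099929 -606.87576589  243.75133976] [ 9.83410818e-01  1.81390855e-01 -1.91642691e-04 -6.96503412e-04] 22.0
```

View pics/top0.png

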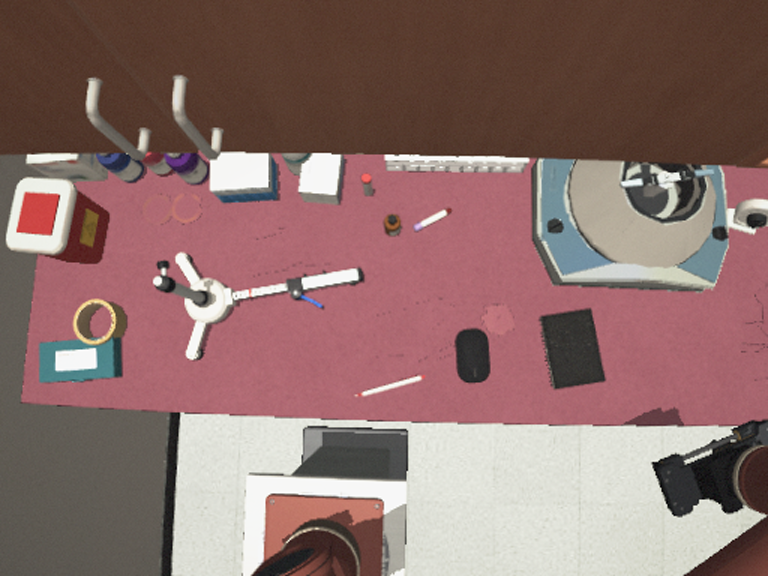

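View pics/scene0.png

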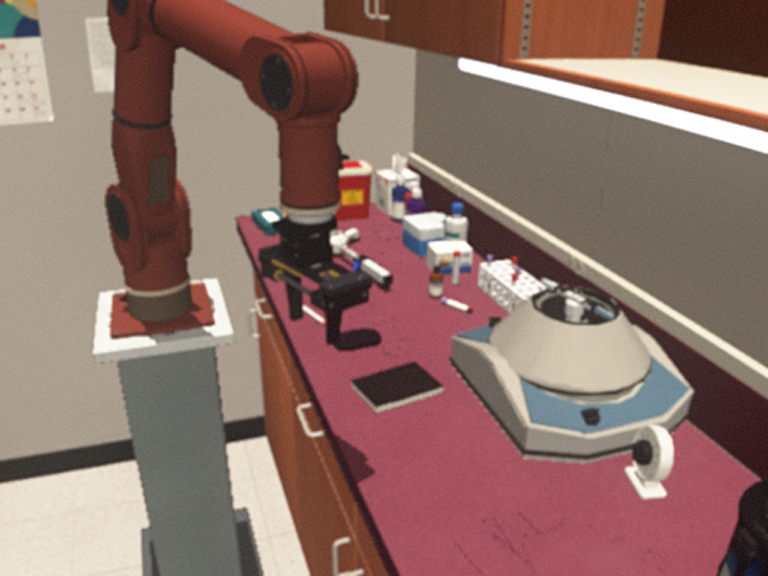

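```bash
python3 - <<'E'
from h import *
import pickle
F=pickle.load(open("f0.pkl","rb"));f=F["top"]
s=512/768
for n,u,v,z in[("hub",208,300,50),("collar",296,287,45),("legtip",358,275,40),("levertip",321,305,40),("foot1",181,258,20),("foot2",193,354,20),("bottle",392,224,78)]:
    print(n,onplane(f,u*s,v*s,z).round(0))
im=f["pixels"][155:250,95:260]
cv2.imwrite("pics/topc.png",cv2.resize(im,None,fx=4.8,fy=4.8,interpolation=cv2.INTER_CUBIC))
M=f["camera_from_world"];print(np.round(M,3),np.round(f["camera_matrix"],1))
w=grab_frame("wrist");W=np.array(w["camera_from_world"]);st=get_state()
print("wristcam pos",-W[:3,:3].T@W[:3,3],"R\n",W[:3,:3].round(3),st["tool_pos"],np.round(w["camera_matrix"],0))
E
```

```text
hub [491. 243.  50.]
collar [522.  68.  45.]
legtip [550. -53.  40.]
levertip [488.  18.  40.]
foot1 [581. 318.  20.]
foot2 [384. 276.  20.]
bottle [ 645. -119.   78.]
[[ 2.800000e-02 -9.990000e-01 -2.900000e-02 -1.099640e+02]
 [ 9.860000e-01  2.300000e-02  1.660000e-01 -5.364950e+02]
 [-1.650000e-01 -3.300000e-02  9.860000e-01 -1.063348e+03]
 [ 0.000000e+00  0.000000e+00  0.000000e+00  1.000000e+00]] [[374.4   0.  252.9]
 [  0.  374.4 187.1]
 [  0.    0.    1. ]]
wristcam pos [ 292.51362029 -584.69685086  384.53711891] R
 [[ 0.357 -0.934 -0.001]
 [ 0.907  0.347 -0.241]
 [ 0.225  0.085  0.971]] [ 231.75466171 -606.93259368  243.88629061] [[343.   0. 253.]
 [  0. 343. 188.]
 [  0.   0.   1.]]
```

View pics/topc.png

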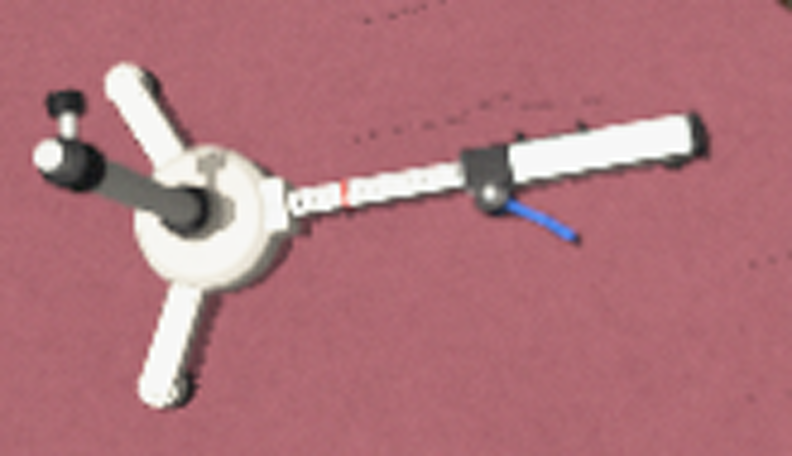

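The top crop shows the red band at (345,192), the leg's inboard end at (463,170), the blue lever tip at (577,238), and the saddle ribs on the far (+x world) side. Next I hover above the saddle and look with the wrist camera.

```bash
cat >> h.py <<'E'
from scipy.spatial.transform import Rotation as Ro
def quat(d):   # tool x = -leg x (camera inboard), z down
    x=-np.array([d[0],d[1],0])/np.hypot(*d[:2]); z=np.array([0,0,-1.]); y=np.cross(z,x)
    return Ro.from_matrix(np.c_[x,y,z]).as_quat()
E
python3 - <<'E'
from h import *
import pickle
f=pickle.load(open("f0.pkl","rb"))["top"]
c=lambda u,v:(u/4.8+95,v/4.8+155)
band=onplane(f,*c(345,192),38);end=onplane(f,*c(463,170),46);tip=onplane(f,*c(690,136),42);lt=onplane(f,*c(577,238),40)
print(band,end,tip,lt); d=(tip-band)[:2];d/=np.hypot(*d);print(d)
p=np.array([*(end[:2]+58*d),190]);q=quat(d)
print(p,q,solve_ik(p,q))
reach(p,q);s=get_state();print(s["time"],s["tool_pos"],s["joint_positions"],s["wrist_force"])
w=grab_frame("wrist");pickle.dump(w,open("w1.pkl","wb"))
cv2.imwrite("pics/w1.png",cv2.resize(w["pixels"],(768,576),interpolation=cv2.INTER_CUBIC))
E
```

```text
[509.92788903 161.14591473  38.        ] [524.38556717  85.79227444  46.        ] [549.66441481 -53.75575391  42.        ] [484.68576442  13.85354581  40.        ]
[ 0.18182346 -0.98333119]
[534.93132791  28.75906542 190.        ] [0.63960009 0.76870783 0.         0.        ] [ 0.48661182  0.20310588 -0.69529669  1.7863849   0.13900076  1.20164161
 -0.06608551]
2.6583 [535.13127204  27.53757949 189.94375029] [ 0.48756115  0.20334638 -0.69406523  1.78610915  0.13917596  1.2017144
 -0.06610208] [-0.2101893   0.12969282  0.09049087]
```

View pics/w1.png

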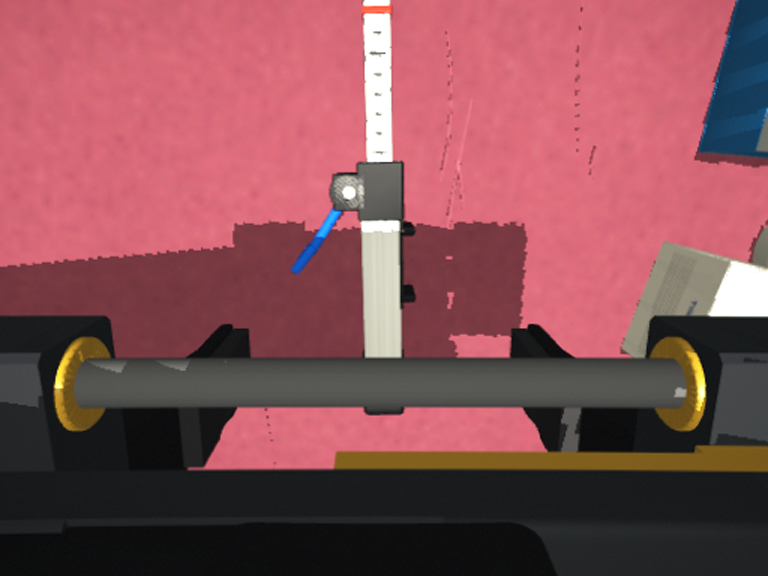

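The wrist view shows the band at (377,10), the collar's inboard edge at row 163 (x 358–402), the saddle ribs at (407,229) and (408,294), the lever tip at (296,269), and the far end of the leg at (384,410).

```bash
python3 - <<'E'
from h import *
import pickle
f=pickle.load(open("w1.pkl","rb"));s=2/3
P=lambda u,v,z:onplane(f,u*s,v*s,z)
b1=(P(363,100,38)+P(392,100,38))/2 if 0 else P(378,100,38)
b0=P(377.5,13,38);t=P(382.5,340,42);e=P(379,163,46)
d=(t-b0)[:2];L=np.hypot(*d);d/=L;n=np.array([-d[1],d[0]])
print("d",d,"b0",b0,"mid",b1)
for nm,p in [("bar",b1),("end",e),("rib1",P(407,229,43)),("rib2",P(408,294,43)),("levtip",P(294,271,40)),("pin",P(347,192,45)),("legL",P(361,300,42)),("legR",P(402,300,42))]:
    r=(p-b0)[:2];print(nm,p.round(1),"along",round(r@d,1),"across",round(r@n,1))
hsv=cv2.cvtColor(f["pixels"],cv2.COLOR_BGR2HSV)
print(f["pixels"][0:14,251].tolist())
E
```

```text
d [ 0.19536293 -0.98073102] b0 [509.48949709 159.97288546  38.        ] mid [517.28187743 118.58759763  38.        ]
bar [517.3 118.6  38. ] along 42.1 across -0.4
end [523.7  86.5  46. ] along 74.8 across -0.4
rib1 [545.6  53.9  43. ] along 111.1 across 14.7
rib2 [553.5  16.9  43. ] along 148.9 across 15.2
levtip [486.3  17.8  40. ] along 134.9 across -50.6
pin [509.2  68.2  45. ] along 90.0 across -18.2
legL [527.3   8.1  42. ] along 152.4 across -12.2
legR [550.8  12.4  42. ] along 152.8 across 11.7
[[255, 255, 255], [255, 255, 255], [255, 255, 255], [232, 243, 255], [70, 95, 255], [71, 99, 255], [79, 108, 255], [85, 113, 255], [68, 92, 254], [238, 247, 252], [255, 255, 255], [255, 255, 255], [255, 255, 255], [255, 255, 255]]
```

```bash
cat >> h.py <<'E'
D=np.array([0.19536,-0.98073]);N=np.array([0.98073,0.19536]);B=np.array([509.49,159.97]);Q=quat(D)
def pt(a,c,z): return [*(B+a*D+c*N),z]
def st():
    s=get_state();r=s["tool_pos"][:2]-B;F=s["wrist_force"]
    print("t%.2f a%.1f c%.1f z%.1f F along %.1f across %.1f z %.1f op %.3f gf %s"%(s["time"],r@D,r@N,s["tool_pos"][2],F[:2]@D,F[:2]@N,F[2],s["opening"],np.round(s["gripper_force"],1)));return s
E
python3 - <<'E'
from h import *
import pickle
reach(pt(131.5,-22,110),Q);st()
print(line_to(pt(131.5,-22,34),Q,speed=60,guard=12));st()
print(line_to(pt(131.5,-27.5,34),Q,speed=40,guard=8));s=st();print(s["joint_positions"])
w=grab_frame("wrist");pickle.dump(w,open("w2.pkl","wb"))
cv2.imwrite("pics/w2.png",cv2.resize(w["pixels"],(768,576),interpolation=cv2.INTER_CUBIC))
E
```

```text
t3.13 a131.8 c-21.9 z110.5 F along 0.2 across 1.1 z 1.7 op 1.002 gf 0.0
False
t4.55 a131.5 c-21.7 z34.4 F along 0.5 across 0.9 z 0.5 op 1.001 gf 0.0
False
t4.83 a131.7 c-27.8 z34.1 F along -0.2 across -0.0 z -0.7 op 1.004 gf 0.0
[ 0.44141397  0.34457057 -0.65619334  1.99407938  0.26923137  0.88851495
 -0.16156297]
```

View pics/w2.png

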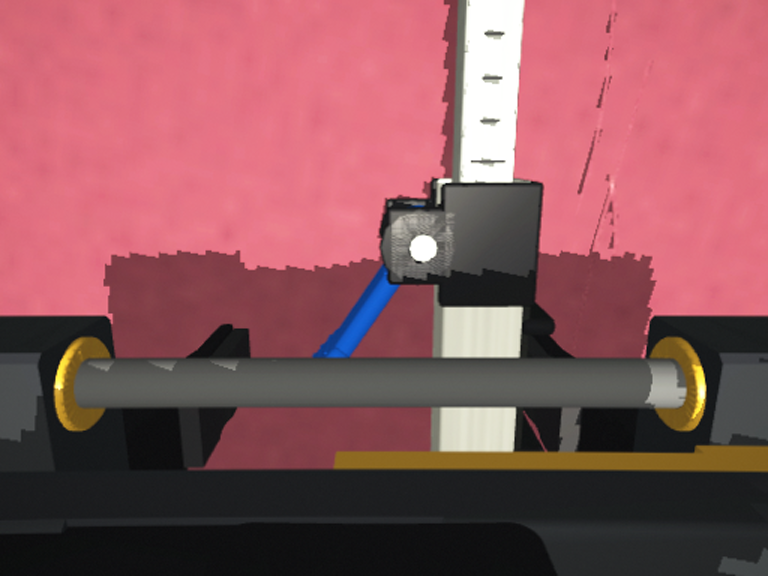

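The finger sits between the ribs, with the inboard rib at (538,318) just ahead of it. Now I push, stopping about 6 mm short.

```bash
python3 - <<'E'
from h import *
import pickle
print(line_to(pt(118,-27.5,34),Q,speed=40));st()
print(line_to(pt(56,-27.5,34),Q,speed=50,guard=25));st()
hold(0.3);s=st();print(s["joint_positions"])
w=grab_frame("wrist");pickle.dump(w,open("w3.pkl","wb"))
cv2.imwrite("pics/w3.png",cv2.resize(w["pixels"],(768,576),interpolation=cv2.INTER_CUBIC))
E
```

```text
False
t5.37 a118.1 c-27.4 z34.0 F along 3.7 across 0.7 z 0.3 op 0.996 gf 1.6
False
t6.76 a56.1 c-27.6 z34.0 F along 3.7 across -1.5 z 2.1 op 1.001 gf 2.0
t7.06 a56.1 c-27.6 z34.0 F along 4.3 across -1.6 z 1.2 op 1.002 gf 2.2
[ 0.32292553  0.3424976  -0.68938202  2.00489477  0.27904783  0.88785002
 -0.31974572]
```

View pics/w3.png

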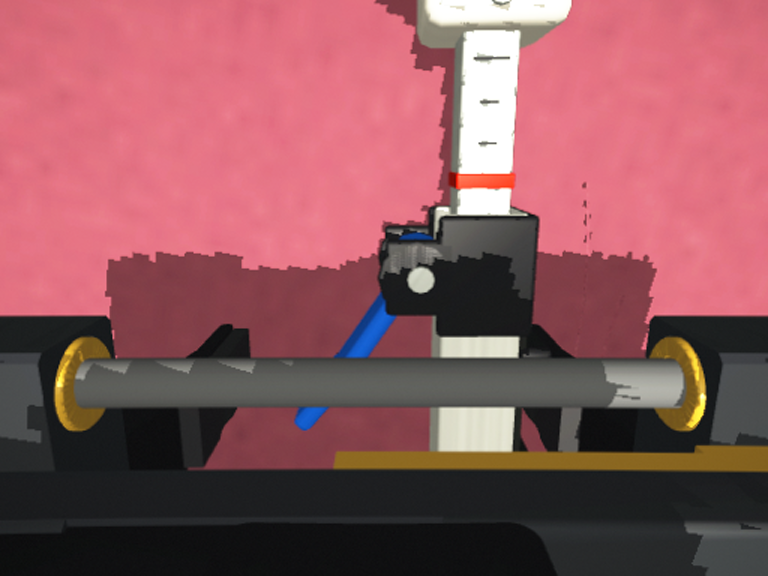

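The band spans rows 174–188 at x≈482 and the leg end is at row ≈215. I measure the gap from the pixels.

```bash
cat >> h.py <<'E'
def gap(f,show=False):
    """gap along D between leg end (z=38 on the bar) and outboard band edge, subpixel from red/dark profiles"""
    im=f["pixels"].astype(float); hsv=cv2.cvtColor(f["pixels"],cv2.COLOR_BGR2HSV)
    m=((hsv[...,0]<10)&(hsv[...,1]>170)&(hsv[...,2]>150)).astype(np.uint8)
    m[:, :290]=0;m[:,360:]=0;m[:60]=0;m[180:]=0
    ys,xs=np.nonzero(m);u0,u1=xs.min()+6,xs.max()-6;r0=ys.max()
    col=im[:,u0:u1+1].mean(1)          # rows x bgr
    b,g=col[:,0],col[:,1]
    if show:
        for r in range(r0-6,r0+26): print(r,col[r].round())
    return col,(u0+u1)/2,r0
E
python3 - <<'E'
from h import *
import pickle
f=pickle.load(open("w3.pkl","rb"));col,u,r0=gap(f,True);print(u,r0)
A=lambda v,z:(onplane(f,u,v,z)[:2]-B)@D
for v,z in[(125.0,38),(142.5,38),(143,46),(144,46)]:print(v,z,A(v,z).round(2))
E
```

```text
119 [ 66.  99. 255.]
120 [ 64.  96. 255.]
121 [ 61.  93. 255.]
122 [ 57.  89. 255.]
123 [ 53.  85. 255.]
124 [ 46.  79. 255.]
125 [132. 154. 255.]
126 [239. 244. 246.]
127 [254. 255. 254.]
128 [255. 255. 255.]
129 [255. 255. 255.]
130 [255. 255. 255.]
131 [255. 255. 255.]
132 [255. 255. 255.]
133 [255. 255. 255.]
134 [255. 255. 255.]
135 [255. 255. 255.]
136 [255. 255. 255.]
137 [255. 255. 255.]
138 [255. 255. 255.]
139 [255. 255. 255.]
140 [255. 255. 255.]
141 [255. 255. 255.]
142 [250. 251. 251.]
143 [152. 169. 169.]
144 [28. 27. 26.]
145 [40. 39. 39.]
146 [62. 64. 64.]
147 [83. 86. 87.]
148 [88. 92. 93.]
149 [88. 91. 93.]
150 [87. 91. 92.]
323.0 125
125.0 38 0.03
142.5 38 6.86
143 46 6.16
144 46 6.53
```

```bash
python3 - <<'E'
from h import *
import pickle
line_to(pt(50.5,-27.5,34),Q,speed=25,guard=25);hold(0.3);st()
f=grab_frame("wrist");pickle.dump(f,open("w4.pkl","wb"));col,u,r0=gap(f)
for r in range(r0-4,r0+9): print(r,col[r].round())
for v,z in[(r0+.5,38),(r0+4,38),(r0+5,38)]:print(v,z,((onplane(f,u,v,z)[:2]-B)@D).round(2))
E
```

```text
t7.78 a50.6 c-27.6 z33.9 F along 4.6 across -2.2 z 2.3 op 0.999 gf 2.1
135 [ 54.  87. 255.]
136 [ 50.  82. 255.]
137 [ 45.  78. 255.]
138 [ 42.  75. 255.]
139 [ 93. 118. 255.]
140 [221. 230. 245.]
141 [246. 248. 248.]
142 [240. 244. 244.]
143 [148. 165. 165.]
144 [28. 27. 26.]
145 [40. 38. 38.]
146 [60. 61. 62.]
147 [83. 86. 88.]
139.5 38 0.14
143 38 1.52
144 38 1.92
```

```bash
python3 - <<'E'
from h import *
import pickle
line_to(pt(49.0,-27.5,34),Q,speed=20,guard=25);hold(0.2);st()
gripper_close(5);st()
for c in(-24,-20):
    line_to(pt(49.0,c,34),Q,speed=20,guard=25);st()
f=grab_frame("wrist");pickle.dump(f,open("w5.pkl","wb"));col,u,r0=gap(f)
for r in range(r0-2,r0+5): print(r,col[r].round())
cv2.imwrite("pics/w5.png",cv2.resize(f["pixels"],(768,576),interpolation=cv2.INTER_CUBIC))
E
```

```text
t8.28 a49.1 c-27.6 z34.0 F along 3.4 across -4.3 z 1.7 op 0.999 gf 2.2
t8.68 a49.1 c-24.9 z34.5 F along 3.7 across 10.0 z -7.8 op 0.898 gf 6.8
t9.01 a49.1 c-21.3 z34.5 F along 3.7 across 9.9 z -7.6 op 0.818 gf 7.0
t9.36 a49.1 c-18.8 z34.3 F along 5.1 across 3.6 z -1.7 op 0.764 gf 6.7
140 [ 55.  87. 255.]
141 [ 43.  74. 251.]
142 [ 91. 114. 249.]
143 [163. 180. 181.]
144 [29. 27. 27.]
145 [42. 40. 40.]
146 [64. 65. 65.]
```

View pics/w5.png

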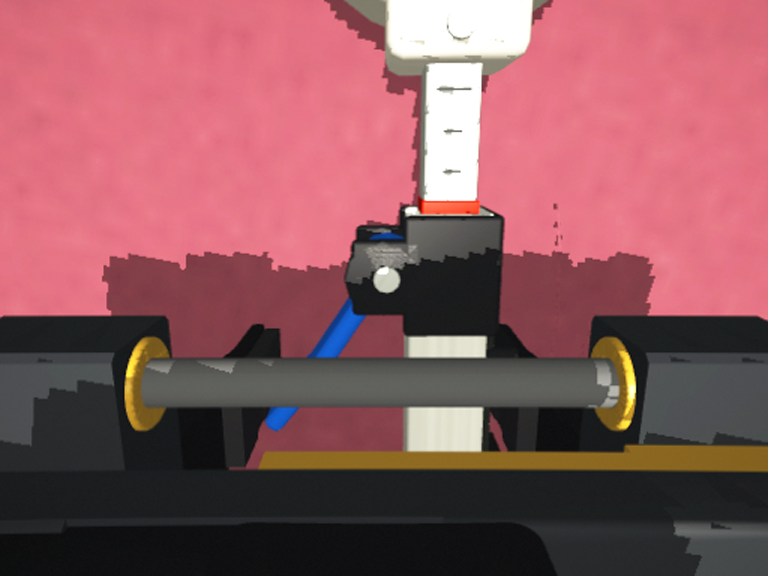

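The leg end is within about 0.3 mm of the band (red ends at row 213, leg at row 215) and the lever finger is just touching the lever. Next I trim the position and squeeze while following +y.

```bash
python3 - <<'E'
from h import *
import pickle
line_to(pt(48.7,-19,34),Q,speed=20);st()
gripper_close(16);st()
for c in(-16,-13,-10,-7,-4.5):
    line_to(pt(48.7,c,34),Q,speed=20,guard=30);st()
hold(0.4);st()
f=grab_frame("wrist");pickle.dump(f,open("w6.pkl","wb"))
cv2.imwrite("pics/w6.png",cv2.resize(f["pixels"],(768,576),interpolation=cv2.INTER_CUBIC))
E
```

```text
t9.66 a49.0 c-18.6 z34.3 F along 5.2 across -0.3 z 2.8 op 0.761 gf 7.2
t10.00 a48.9 c-15.1 z34.7 F along 4.2 across 18.0 z -13.9 op 0.657 gf 17.0
t10.30 a48.9 c-11.9 z34.7 F along 5.2 across 18.5 z -15.2 op 0.588 gf 16.9
t10.60 a48.9 c-9.3 z34.7 F along 4.8 across 16.1 z -12.4 op 0.526 gf 16.9
t10.90 a49.0 c-6.7 z34.7 F along 4.2 across 15.5 z -10.4 op 0.466 gf 16.2
t11.20 a49.0 c-4.0 z34.6 F along 5.1 across 12.2 z -8.3 op 0.406 gf 15.9
t11.47 a49.0 c-3.4 z34.4 F along 4.9 across 4.6 z -0.3 op 0.396 gf 15.6
t11.88 a49.0 c-3.4 z34.4 F along 6.5 across 3.0 z -0.6 op 0.393 gf 15.6
```

View pics/w6.png

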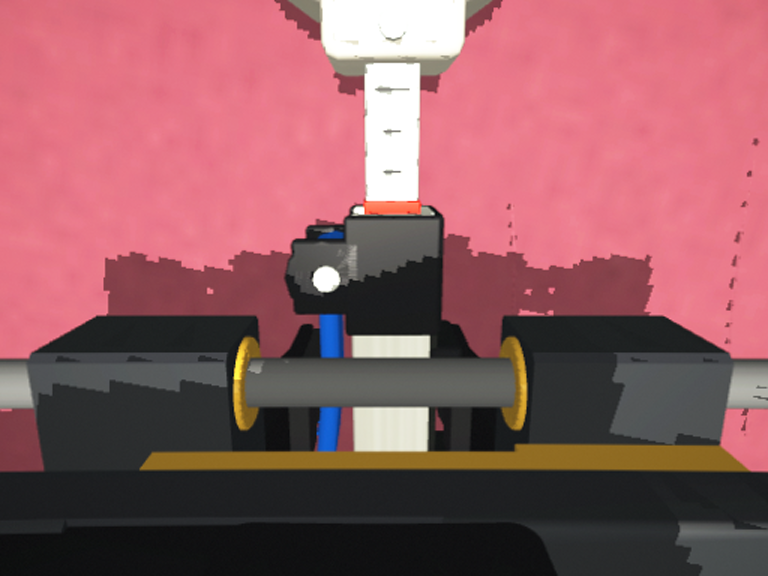

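The lever now lies parallel to the leg at (330,400), opening 34.2 mm, and the leg end meets the red at row 213. I firm the grip and check the stop and the gap.

```bash
python3 - <<'E'
from h import *
gripper_close(25);st();hold(0.5);st()
f=grab_frame("wrist");im=f["pixels"]
for r in range(134,150): print(r,im[r,250:274].mean(0).round())
for v in(136,140,142,144):print(v,((onplane(f,261,v,38)[:2]-B)@D).round(2))
E
```

```text
t12.14 a49.1 c-3.5 z34.4 F along 5.3 across 3.2 z -0.0 op 0.384 gf 24.5
t12.64 a49.0 c-3.4 z34.4 F along 5.3 across 3.7 z 0.3 op 0.382 gf 24.5
134 [ 50.  77. 255.]
135 [109. 142. 255.]
136 [ 96. 129. 255.]
137 [ 89. 124. 255.]
138 [ 86. 118. 255.]
139 [ 80. 113. 255.]
140 [ 73. 108. 255.]
141 [ 72. 100. 254.]
142 [101. 118. 234.]
143 [112. 123. 124.]
144 [35. 34. 33.]
145 [52. 51. 50.]
146 [78. 81. 83.]
147 [ 99. 104. 106.]
148 [ 99. 104. 105.]
149 [ 98. 103. 105.]
136 -2.73
140 -1.15
142 -0.36
144 0.43
```

```bash
python3 - <<'E'
from h import *
print(close_job())
E
```

```text
the job is handed in; nothing more can be done
None
```

The job is handed in: the leg's inboard end sits at the red band (about 0.3 mm gap by the wrist camera), and the blue lever looks fully closed (opening about 33 mm). The arm is still gripping saddle and lever at about 25 N, at 12.6 s, and I did not touch the reader, notebook or bottle.

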